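Slide the centrepiece round the necklace board to its centre mark

TASK

With the fingertips, push the domed centrepiece gently along the groove of the necklace board, following the groove round the bend, until it sits centred on the centre mark at the middle of the bend. Push it only: it stays down in the groove all the way and is not taken between the fingers, lifted or flicked along. Leave the toggle ring in the other side of the groove, the signet ring and beads in the middle of the board and everything else on the bench where they are.

Things in the scene. Friction and masses are not known exactly. Their poses are not given: they have to be found in the camera images.
- layout_board: fixed grey necklace board, U-shaped, 249 x 211 mm, top at z = 14 mm. Origin: centre of the bend, underside; z up; straight arms along +x, closed bend at -x. Groove 23 mm wide, floor at z = 8 mm; its centre line: half circle of radius 75 mm about the origin on the -x side, then straight arms at y = +75 and -75 mm from x = 0 to 125 mm. Outer rim 19 mm wide, inner ridge 11 mm
- centre_mark (a point): the centre mark at the middle of the bend: a white line 2 mm wide across the groove and both rims, the longest of the white marks printed every 25 mm along the groove. The point lies on the groove floor, on the groove's centre line, 75 mm from the board's origin along the board's -x
- centrepiece: the piece to push: dark domed stone in a round silver cup, 20 mm across, about 30 g, loose, flat base on the groove floor. Cup wall vertical, 13 mm high (7 mm proud of the board's top), dome to 18 mm. Origin: centre of its underside. Starts in either straight arm of the groove, 20 to 75 mm from the bend; it slides with light friction and stops when the push stops
- toggle_ring: bystander: plain flat silver ring, 20 mm outside, 12 mm inside, 7 mm high, lying in the groove's other straight arm. Origin: centre of its underside
- signet_ring: bystander: brass finger ring, 23 mm outside, 6 mm high (9 mm at its flat face), lying flat in the front compartment inside the bend. Origin: centre of its underside
- bead_a: bystander: dark wooden barrel bead, 13 mm in diameter, 11 mm high, standing in a rear compartment. Origin: centre of its underside
- bead_b: bystander: a second such bead in the other rear compartment
- loupe: bystander: folding steel loupe, about 65 x 25 x 17 mm, on the bench to the right. Origin: underside, centre of its case
- tweezers: bystander: steel tweezers 180 mm long, 8 mm high, lying on the bench to the right. Origin: centre of the underside
- ring_clamp: bystander: wooden ring clamp with brass wing nut, 140 x 50 x 26 mm, lying on the bench to the left. Origin: centre of the underside

How it is judged (in metres and radians):
At the end, for the whole second after the job is handed in: The centrepiece stands flat on the groove floor, at rest, its centre within 6 mm of the centre mark; the toggle ring, the signet ring and both beads are within 8 mm of where they were (horizontal distance between centrepiece and centre_mark below 0.006 m and z of centrepiece in the frame of centre_mark below 0.002 m and angle between centrepiece's own z axis and vertical below 0.1 rad and linear speed of centrepiece below 0.01 m/s and distance of each of toggle_ring, signet_ring, bead_a, bead_b from where it was at the start of the episode below 0.008 m); the robot touches nothing.
It fails at once if the centrepiece is lifted, or climbs out of the groove (its underside 4 mm above the groove floor) (z of centrepiece in the frame of layout_board above 0.012 m).
It fails at once if the centrepiece is taken between the fingers (the fingers reach down astride it) (horizontal distance between the grasp point and centrepiece below 0.01 m and z of the grasp point in the frame of layout_board below 0.038 m).
It fails at once if the centrepiece is pushed hard or squeezed: more than 12 N between it and the fingers (contact force between the fingers and centrepiece above 12 N).
It fails at once if the centrepiece is flicked along: faster than 0.35 m/s (linear speed of centrepiece above 0.35 m/s).
It fails at once if a bystander is disturbed: toggle ring, signet ring or a bead moved more than 12 mm, or loupe, tweezers or ring clamp more than 20 mm (distance of any of toggle_ring, signet_ring, bead_a, bead_b from where it was at the start of the episode above 0.012 m or distance of any of loupe, tweezers, ring_clamp from where it was at the start of the episode above 0.02 m).
It also fails if it takes over 45 s, if anything falls off the work surface, if the arm or the gripper's body presses on something with over 40 N, if the wrist force passes 120 N, or if a joint passes its speed limit or range.

ROBOT

A 6-joint arm with a two-finger parallel gripper is mounted at the origin on the work surface. World frame = base frame: x ahead of the robot, y to its left, z up, the work surface at z = 0. Lengths are in mm, angles in rad, forces in N, time in s.
With the tool pointing down it reaches from about 350 to 875 mm from the base axis. Payload 4.2 kg.
Tool frame: the origin (TCP) lies on the mounting face of the last link; the fingertips stand 173 mm ahead of it and the grasp point (between the pads) lies 155 mm ahead of it; z points along the fingers, y is the line along which they close (so a half turn about z gives the same grasp; the last joint's range is limited). The gripper opens to 85 mm and grips with 20 to 120 N. Pads are 22 mm wide; open, the fingers measure 114 mm over their backs; the gripper's body (76 mm by 85 mm) begins 54 mm behind the grasp point. The pads swing forward as they close: fully open they stand 13 mm farther back than shut.
Start: joints at [1.438, 0.385, 0.008, 0, -1.194, -0.259], TCP at [238.625, 577.632, 404.712] pointing down, gripper open.
Joint ranges: [-3.14, 3.14], [-1.21, 2.06], [-1.07, 1.41], [-3.16, 2.05], [-2.99, -0.16], [-3.1, 3.1]. Speed limits (rad/s): [2.79, 2.79, 3.14, 3.14, 3.14, 3.14].

INTERFACE

Orientations are given as a unit quaternion [x, y, z, w].
In Python, from bench import arm gives the robot as it stands. The module is installed in compiled form; this text tells all that it offers.
- The arm moves only by the tool move_arm, never from a script. Its arguments are lists of equal length, an entry for each row: "fingers": the finger opening in mm, from 0 to 85.4; "travel": the shift along the tool's x, y, z in mm, a list of three; "dr": the turn, a rotation vector about the tool's x, y, z in rad, a list of three. A call has 1 to 10 rows; each row is the pose to reach, as a shift and turn from the pose commanded when the call began, along the tool's axes at that moment; what a row does not reach only later rows make up. A row lasts 1/10 s, in which the tool goes at most 50 mm and 8.59 degrees, less where a joint would pass 70% of its speed; a pose out of reach is approached as far as the arm can. A call with a gripper value outside its range is refused whole. The fingers move at their own pace and stop on an object; the grip force is fixed at half the most. Time passes only in rows, so rows that repeat a pose let the fingers close. It gives the time, the measured TCP pose, the force, the opening and the grip force at its end, in the units of the state.
- arm.read_state(): the state, without advancing time (a new reading comes with each control period).
- arm.get_image(name): name is "scene" or "side" or "wrist"; returns the picture (384x512x3 uint8, red, green, blue); there is no depth.
- arm.camera_model(name): a dict with "intrinsics" (3x3 intrinsics, pixels), "pose" (4x4, takes a point from camera to world coordinates). Camera axes: x right, y up, looking along -z (the intrinsics and any distortion apply to the point x, -y, -z); pixel columns grow to the right and rows downward; lengths in mm; the calibration is good to about 2 mm. A picture is of the moment at which its call begins: read the wrist's pose just before it. camera_model takes no time and is no camera call; for the wrist camera it gives the pose at the moment of the call.
- arm.job_done(): hands the job in; it is judged then, once.
The state is a dict: "clock": time; "joints": joint angles; "joint_vel": joint speeds; "joint_efforts": joint torques, N m; "position": TCP position; "ee_rot": TCP orientation; "contact_force": force on the tool from outside, world axes, zero at the start; "wrist_torque": the same for the moment, N m; "gripper_width": finger opening in mm; "grasp_force": force on a finger pad.
Only numpy, scipy, OpenCV 4.12 (cv2) and the standard library are available. Lean on these libraries where they do the work, as an engineer would, in place of code of your own. Each camera call takes 0.05 s, during which the arm holds its last target. There are 200 camera calls.

## Working session

There is one attempt and no reset: what is moved stays moved. The work goes in short steps, Python scripts to look and compute and a tool call to move; the robot and the scene stay as the last step left them, time stands still between calls to the robot, and variables do not carry over. Pictures are saved under pics/ and viewed, at most 10 in all, crops included, and the job is handed in when it is done.

Besides the shell and the picture viewer there is one more tool, called after "Emit:" as name(argument=value, ...) on one line, values as JSON. move_arm: Moves the arm, as the interface text tells. Its arguments: {"type":"object","properties":{"fingers":{"type":"array","items":{"type":"number"}},"travel":{"type":"array","items":{"type":"array","items":{"type":"number"}}},"dr":{"type":"array","items":{"type":"array","items":{"type":"number"}}}},"required":["fingers","travel","dr"]}

```bash
mkdir -p pics; python3 - <<'E'
from bench import arm
import cv2,json
s=arm.read_state();print(s)
for n in("scene","side","wrist"):
    m=arm.camera_model(n);print(n,m["intrinsics"],m["pose"], m.keys())
    cv2.imwrite(f"pics/{n}0.png",arm.get_image(n)[:,:,::-1])
E
```

```text
{'clock': 0.0, 'joints': array([ 1.43758417e+00,  3.85566272e-01,  6.63122847e-03, -4.75707880e-04,
       -1.19398441e+00, -2.58630235e-01]), 'joint_vel': array([ 0.00157827, -0.00228422, -0.00067301,  0.00140539, -0.00026816,
       -0.00022551]), 'joint_efforts': array([ 4.79661721e-04, -3.92284191e+01,  1.88396448e+01,  4.18630823e+00,
       -4.65258621e-03, -2.21212211e-06]), 'position': array([238.55674284, 577.4662914 , 403.62087095]), 'ee_rot': array([ 9.80851093e-01, -1.94756151e-01, -1.54113093e-04,  1.07333147e-03]), 'contact_force': array([ 0.39225385,  0.40272834, -0.93560131]), 'wrist_torque': array([ 0.01506615, -0.00400114, -0.00128135]), 'grasp_force': 0.0, 'gripper_width': 85.0600021577429}
scene [[397.0135519    0.         253.9308417 ]
 [  0.         397.0135519  195.28872672]
 [  0.           0.           1.        ]] [[ 3.17135058e-01 -6.91939919e-01  6.48571125e-01  1.19132402e+03]
 [ 9.48311230e-01  2.39623916e-01 -2.08053334e-01 -2.39663503e+02]
 [-1.14527458e-02  6.81028287e-01  7.32167540e-01  7.59280417e+02]
 [ 0.00000000e+00  0.00000000e+00  0.00000000e+
[... 225 characters left out ...]
9145261e-01  4.40403988e+02]
 [-1.51480454e-01  7.46200004e-01 -6.48258610e-01 -6.30903094e+02]
 [ 1.28432707e-02  6.57257152e-01  7.53556956e-01  7.64733013e+02]
 [ 0.00000000e+00  0.00000000e+00  0.00000000e+00  1.00000000e+00]] dict_keys(['intrinsics', 'pose'])
wrist [[289.40802602   0.         259.10185535]
 [  0.         289.40802602 193.56419813]
 [  0.           0.           1.        ]] [[-3.81413697e-01  8.82143013e-01  2.76310146e-01  3.09203742e+02]
 [-9.24403935e-01 -3.64292418e-01 -1.12997341e-01  5.47810054e+02]
 [ 9.77876609e-04 -2.98520919e-01  9.54402590e-01  3.73035625e+02]
 [ 0.00000000e+00  0.00000000e+00  0.00000000e+00  1.00000000e+00]] dict_keys(['intrinsics', 'pose'])
```

View pics/scene0.png

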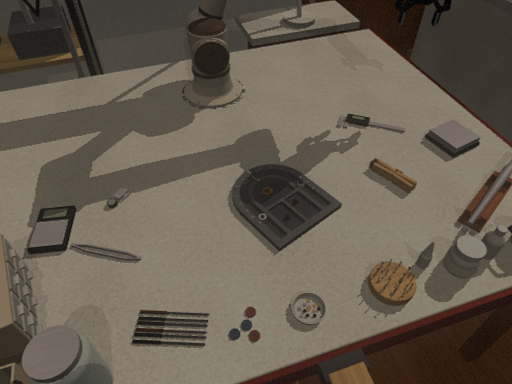

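View pics/wrist0.png

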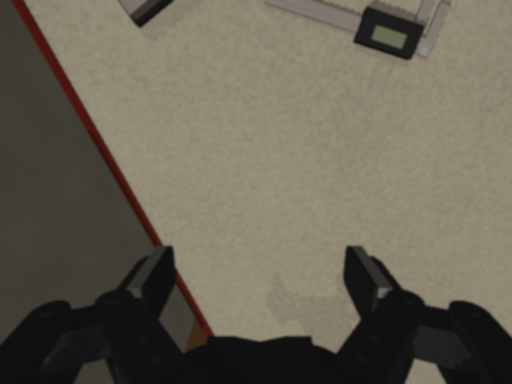

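The scene picture shows the board around (285,205), with its bend toward the robot at upper left and a ring near (262,217). Next I'll enlarge both fixed views and cast rays.

```bash
cat > h.py <<'E'
import numpy as np
from bench import arm
def ray(cam,uv,z):
    K=cam["intrinsics"];P=cam["pose"]
    d=np.linalg.inv(K)@np.array([uv[0],uv[1],1.]);d=P[:3,:3]@(d*[1,-1,-1]);o=P[:3,3]
    return o+d*(z-o[2])/d[2]
def proj(cam,p):
    P=cam["pose"];q=P[:3,:3].T@(np.asarray(p,float)-P[:3,3]);q=cam["intrinsics"]@(q*[1,-1,-1])
    return q[:2]/q[2]
E
python3 - <<'E'
from h import *
import cv2
P=arm.camera_model("scene")["pose"].copy()
s,t=arm.camera_model("scene"),arm.camera_model("side")
print(s["pose"][0,3])
b=ray(s,(285,205),14);print(b,proj(t,b))
A=cv2.imread("pics/scene0.png")[150:260,215:360];
u,v=proj(t,b).astype(int);u=np.clip(u,75,430);v=np.clip(v,75,309)
B=cv2.imread("pics/side0.png")[v-65:v+65,u-75:u+75];print(u,v)
A=cv2.resize(A,(760,577),interpolation=cv2.INTER_CUBIC);cv2.imwrite("pics/a1.png",np.clip(A*1.7,0,255))
B=cv2.resize(B,(690,598),interpolation=cv2.INTER_CUBIC);cv2.imwrite("pics/b1.png",np.clip(B*1.7,0,255))
E
```

```text
1191.3240235030423
[588.09168016  35.10297798  14.        ] [266.06254813 190.09003192]
266 190[ WARN:0@0.115] global loadsave.cpp:1063 imwrite_ Unsupported depth image for selected encoder is fallbacked to CV_8U.
```

View pics/a1.png

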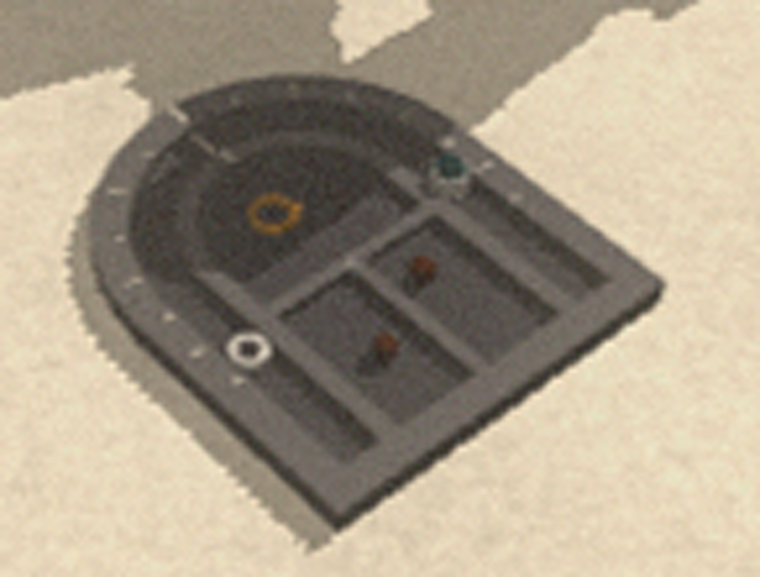

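View pics/b1.png

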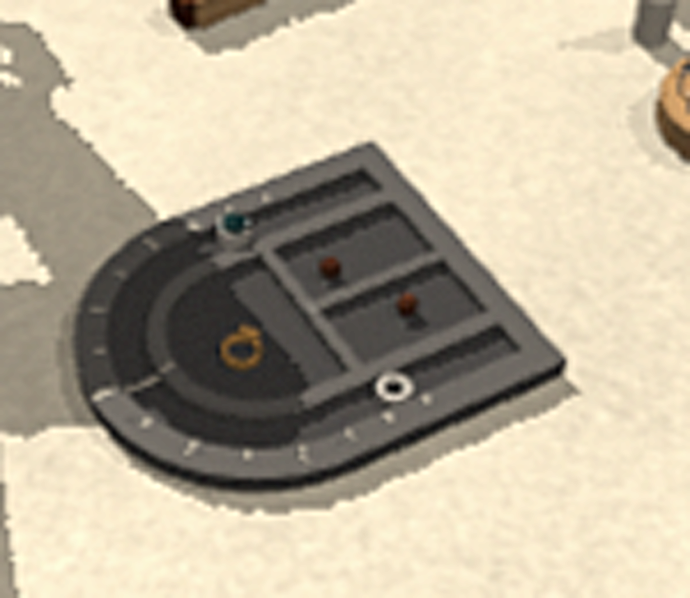

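Scene crop: rear corners are at about (340,518) and (662,285), the centre mark line near (200,132), the centrepiece at (450,175), and the toggle ring at (249,350). Side crop: corners (372,145) and (563,362), mark (130,385), centrepiece (235,225).

```bash
python3 - <<'E'
from h import *
s,t=arm.camera_model("scene"),arm.camera_model("side")
fs=lambda u,v:(215+u/5.241-.4,150+v/5.245-.4); ft=lambda u,v:(191+u/4.6-.4,125+v/4.6-.4)
for n,c,f,a,b,m,cp in(("scene",s,fs,(340,518),(662,285),[(175,108),(237,160)],(450,168)),("side",t,ft,(563,362),(372,145),[(97,397),(172,369)],(235,220))):
    A,B=ray(c,f(*a),14)[:2],ray(c,f(*b),14)[:2]
    M=[ray(c,f(*x),14)[:2] for x in m]
    d=B-A;L=np.linalg.norm(d);e=d/L;x=np.array([e[1],-e[0]])
    if x@(A-M[0])<0:x=-x
    O=(A+B)/2-143.5*x
    print(n,A,B,"width",L,"O",O,"xaxis ang",np.degrees(np.arctan2(x[1],x[0])),"mark",M,"pred ends",O-105.5*x,O-52.5*x,"cp",ray(c,f(*cp),21)[:2])
    C=ray(c,f(*cp),21)[:2]-O; y=np.array([-x[1],x[0]]);print("cp board",C@x,C@y)
E
```

```text
scene [706.79419711 -25.2616319 ] [630.49169558 168.61497554] width 208.35117146655526 O [535.11217245  19.12400849] xaxis ang 21.482722935356776 mark [array([437.26624867, -13.55970786]), array([483.99155506,   4.38918628])] pred ends [436.94146412 -19.51227013] [ 4.86259450e+02 -1.02575658e-01] cp [530.891128   100.78081764]
cp board 25.976609532964886 77.52978430533987
side [701.41757937 -27.90455934] [627.07094262 164.7831078 ] width 206.53319215859023 O [530.36418126  16.78296532] xaxis ang 21.098616361701946 mark [array([437.90048295, -16.1340076 ]), array([481.31201889,  -1.82354907])] pred ends [431.93666619 -21.19432102] [481.38366428  -2.11568428] cp [531.23338975 103.49890404]
cp board 32.02644612373459 80.58980269892544
```

Both views agree: the origin is near (533,18), the board's x axis is at about 21.3°, and the centrepiece is in the +y arm at x ≈ 27. I'll move above the board behind the piece, fingers shut, tool +x along the push direction.

Emit:
move_arm(fingers=[0,0,0,0,0,0,0,0,0,0], travel=[[30,19,5],[60,38,10],[90,58,14],[120,77,19],[150,96,24],[180,115,28],[209,134,33],[239,154,38],[269,173,42],[299,192,47]], dr=[[0,0,0.148],[0,0,0.296],[0,0,0.445],[0,0,0.593],[0,0,0.742],[0,0,0.89],[0,0,1.039],[0,0,1.187],[0,0,1.336],[0,0,1.485]])

```text
clock: 1.15
position: [442.2, 284.7, 357.5]
ee_rot: [-0.589, 0.808, 0.0, -0.0]
contact_force: [0.5, 0.2, -0.6]
gripper_width: 0.1
grasp_force: 0.0
```

```bash
cat >> h.py <<'E'
from scipy.spatial.transform import Rotation as Ro
def go(target,yaw_deg):
    s=arm.read_state();R=Ro.from_quat(s["ee_rot"]);y=np.radians(yaw_deg)
    T=np.array([[np.cos(y),np.sin(y),0],[np.sin(y),-np.cos(y),0],[0,0,-1]])
    print("t",s["clock"],"pos",s["position"].round(1),"F",s["contact_force"].round(1),"w",s["gripper_width"])
    print("travel",R.inv().apply(np.array(target)-s["position"]).round(1),"dr",(R.inv()*Ro.from_matrix(T)).as_rotvec().round(3))
E
python3 -c "
from h import *
go([564,110,330],-158.7)"
```

```text
t 1.15 pos [442.2 284.7 357.5] F [ 0.5  0.2 -0.6] w 0.10514240387800335
travel [ 128.8 -169.5   27.5] dr [ 0.    -0.     0.887]
```

Emit:
move_arm(fingers=[0,0,0,0,0,0,0,0], travel=[[21,-28,5],[43,-56,9],[64,-85,14],[86,-113,18],[107,-141,23],[129,-170,27],[129,-170,27],[129,-170,27]], dr=[[0,0,0.148],[0,0,0.296],[0,0,0.445],[0,0,0.593],[0,0,0.742],[0,0,0.887],[0,0,0.887],[0,0,0.887]])

```text
clock: 1.95
position: [565.0, 111.1, 330.1]
ee_rot: [-0.187, 0.982, -0.0, -0.001]
contact_force: [-0.3, 0.5, 0.3]
gripper_width: -0.3
grasp_force: 0.0
```

```bash
python3 - <<'E'
from h import *
import cv2,pickle
go([564,110,330],-158.7)
m=arm.camera_model("wrist");im=arm.get_image("wrist")[:,:,::-1]
cv2.imwrite("pics/w1.png",im);pickle.dump(m,open("w1.pkl","wb"))
cv2.imwrite("pics/w1b.png",np.clip(cv2.resize(im,(800,600),interpolation=cv2.INTER_CUBIC)*1.7,0,255).astype(np.uint8))
E
```

```text
t 1.95 pos [565.  111.1 330.1] F [-0.3  0.5  0.3] w -0.2638270830884052
travel [ 1.3 -0.7  0.1] dr [ 0.    -0.001  0.005]
```

View pics/w1b.png

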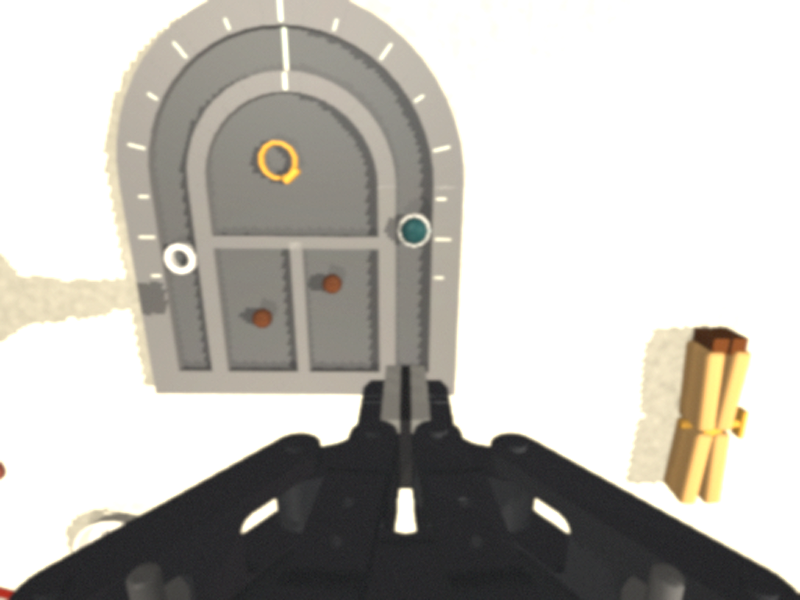

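The wrist view shows the full board: mark line on the groove from (284,28) to (286,70) and inner end (286,90), centrepiece rim centred at (414,231), rear corners (155,392) and (453,393), and toggle ring at (180,258) in the other arm.

```bash
python3 - <<'E'
from h import *
import cv2,pickle
m=pickle.load(open("w1.pkl","rb"));im=cv2.imread("pics/w1.png")
f=lambda u,v:((u+.5)/1.5625-.5,(v+.5)/1.5625-.5)
W=lambda u,v,z=14:ray(m,f(u,v),z)[:2]
A,B=W(155,392),W(453,393);mo,mi,me=W(284,28),W(286,70),W(286,90)
# white mask: mark and ticks
d=B-A;print("corners",A,B,np.linalg.norm(d),"mark",mo,mi,me,"groove w",np.linalg.norm(mo-mi))
mid=(mo+mi)/2; x1=((A+B)/2-mid);print("len 218.5?",np.linalg.norm(x1),"ang",np.degrees(np.arctan2(x1[1],x1[0])),"corner ang",np.degrees(np.arctan2(d[1],d[0])))
a=np.arctan2(x1[1],x1[0]);x=np.array([np.cos(a),np.sin(a)]);y=np.array([-x[1],x[0]])
O=((mid+75*x)+((A+B)/2-143.5*x))/2
print("O",O)
for n,u,v,z in(("cp",414,231,21),("toggle",180,258,15),("arm in",394,300,14),("arm out",431,300,14),("Lin",207,300,14),("edgeR",464,170,14),("edgeL",116,160,14)):
    q=W(u,v,z)-O;print(n,W(u,v,z).round(1),q@x,q@y)
u,v=f(414,231);c=im[int(v)-14:int(v)+15,int(u)-14:int(u)+15].astype(int)
t=(c[...,0]>c[...,2]+12).astype(np.uint8);M=cv2.moments(t,True);print("dome px",M["m00"],M["m10"]/M["m00"]+int(u)-14,M["m01"]/M["m00"]+int(v)-14,"vs",u,v)
E
```

```text
corners [703.15566673 -23.92792849] [626.517231   171.62096025] 210.0305161609273 mark [453.04371872  -5.9504511 ] [472.8269608    1.31144726] [482.802055     4.38842256] groove w 21.07396107077518
len 218.5? 215.7899907833359 ang 20.668691289231493 corner ang 111.40093067560035
O [531.84032555  23.67450276]
cp [529.9 102.8] 26.174385123216517 74.73879776475133
toggle [601.8 -29.3] 46.787618797721976 -74.27033147804886
arm in [577.9 108.1] 72.8822283616555 62.730864690112945
arm out [568.9 130.8] 72.47444262281795 87.15531751220446
Lin [623.4  -6.6] 74.94246636498187 -60.6677270751719
edgeR [485.5 117.7] -10.19544254829399 104.34945377817547
edgeL [557.4 -79.3] -12.4281959623778 -105.3805327303521
dome px 156.0 264.78846153846155 147.30769230769232 vs 264.78 147.66
```

Sizes and positions check out (centrepiece at board (26,75), toggle ring in the other arm), giving O≈(532,24) and an angle of 21°. I'll descend behind the centrepiece.

Emit:
move_arm(fingers=[0,0,0,0,0,0,0,0], travel=[[6,5,30],[6,5,60],[6,5,90],[6,5,110],[6,5,125],[6,5,135],[6,5,140],[6,5,140]], dr=[[0,0,0.008],[0,0,0.008],[0,0,0.008],[0,0,0.008],[0,0,0.008],[0,0,0.008],[0,0,0.008],[0,0,0.008]])

```text
clock: 2.8
position: [557.3, 114.8, 190.6]
ee_rot: [-0.184, 0.983, -0.0, -0.0]
contact_force: [-0.2, -0.4, -0.1]
gripper_width: 0.2
grasp_force: 0.0
```

```bash
python3 - <<'E'
from h import *
import cv2,pickle
go([557.2,113.8,190],-159)
m=arm.camera_model("wrist");im=arm.get_image("wrist")[:,:,::-1]
cv2.imwrite("pics/w2.png",im);pickle.dump(m,open("w2.pkl","wb"))
cv2.imwrite("pics/w2b.png",np.clip(cv2.resize(im,(800,600),interpolation=cv2.INTER_CUBIC)*1.7,0,255).astype(np.uint8))
E
```

```text
t 2.8 pos [557.3 114.8 190.6] F [-0.2 -0.4 -0.1] w 0.15252954509135427
travel [ 0.4 -0.9  0.6] dr [-0.    -0.     0.004]
```

View pics/w2b.png

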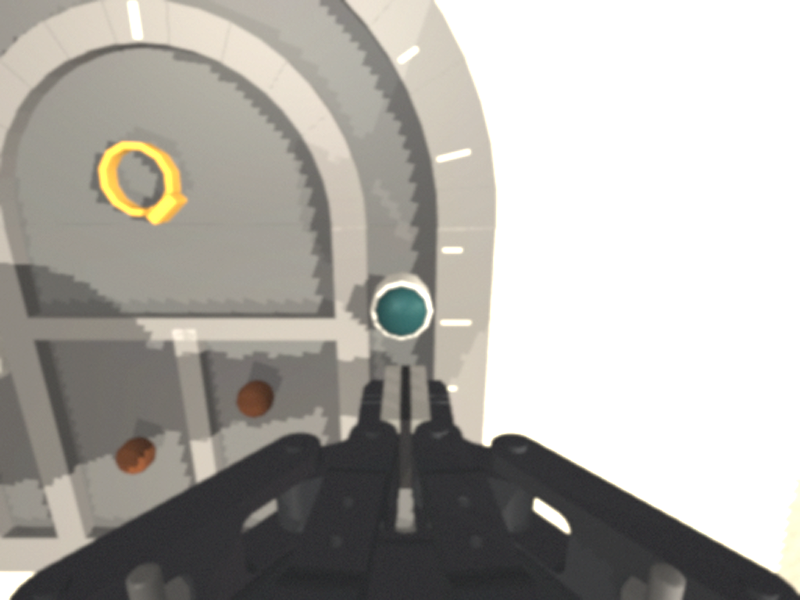

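The fingertips stand over the arm's groove just behind the centrepiece (402,310), with the contact gap at rows 340–365. I'll plan the push path in tool axes.

```bash
cat >> h.py <<'E'
O=np.array([531.8,23.7]);AN=21.
def pose(s,off=21.,z=190.,kept=None):
    th=max(s,0)/75.;c=75*np.array([-np.sin(th),np.cos(th)])+np.array([-min(s,0),0]);t=np.array([-np.cos(th),-np.sin(th)])
    g=c-off*t;a=np.radians(AN);x=np.array([np.cos(a),np.sin(a)]);y=np.array([-x[1],x[0]])
    w=O+g[0]*x+g[1]*y;return [w[0],w[1],z],AN+180+np.degrees(th)
def rows(ss,off=21.,z=190.):
    s=arm.read_state();R=Ro.from_quat(s["ee_rot"]);print("t",s["clock"],"pos",s["position"].round(1),"F",s["contact_force"].round(1))
    T=[];D=[]
    for k in ss:
        p,yw=pose(k,off,z);y=np.radians(yw);M=np.array([[np.cos(y),np.sin(y),0],[np.sin(y),-np.cos(y),0],[0,0,-1]])
        T.append([float(v) for v in R.inv().apply(np.array(p)-s["position"]).round(1)]);D.append([float(v) for v in (R.inv()*Ro.from_matrix(M)).as_rotvec().round(3)])
    print(T);print(D)
E
python3 -c "
from h import *
rows(np.arange(-31,6,4))"
```

```text
t 2.85 pos [557.5 114.7 191.2] F [ 1.5  0.1 -0.7]
[[4.6, -0.7, 1.2], [8.6, -0.7, 1.2], [12.6, -0.7, 1.2], [16.6, -0.7, 1.2], [20.6, -0.6, 1.2], [24.6, -0.6, 1.2], [28.6, -0.6, 1.2], [32.6, -0.6, 1.2], [36.6, -0.3, 1.1], [40.7, 0.7, 1.1]]
[[-0.0, 0.001, 0.004], [-0.0, 0.001, 0.004], [-0.0, 0.001, 0.004], [-0.0, 0.001, 0.004], [-0.0, 0.001, 0.004], [-0.0, 0.001, 0.004], [-0.0, 0.001, 0.004], [-0.0, 0.001, 0.004], [-0.0, 0.001, -0.009], [-0.0, 0.001, -0.062]]
```

Emit:
move_arm(fingers=[0,0,0,0,0,0,0,0,0,0], travel=[[4,-0.5,0.8],[8,-0.5,0.8],[12,-0.5,0.8],[16,-0.5,0.8],[20,-0.5,0.8],[24,-0.5,0.8],[28,-0.5,0.8],[32,-0.5,0.8],[36,-0.3,0.8],[40,0.7,0.8]], dr=[[0,0,0.004],[0,0,0.004],[0,0,0.004],[0,0,0.004],[0,0,0.004],[0,0,0.004],[0,0,0.004],[0,0,0.004],[0,0,-0.009],[0,0,-0.06]])

```text
clock: 3.85
position: [519.6, 100.3, 189.9]
ee_rot: [-0.214, 0.977, -0.0, -0.0]
contact_force: [-0.1, -0.2, -0.7]
gripper_width: 0.0
grasp_force: 0.1
```

```bash
cat >> h.py <<'E'
def cp():
    import cv2
    m=arm.camera_model("wrist");im=arm.get_image("wrist").astype(int)
    t=((im[...,2]>im[...,0]+12)&(im[...,1]>im[...,0]+12)).astype(np.uint8);n,l,st,ce=cv2.connectedComponentsWithStats(t)
    if n<2: print("no dome");return
    i=1+np.argmax(st[1:,4]);q=ray(m,ce[i],23.5)[:2];a=np.radians(AN);x=np.array([np.cos(a),np.sin(a)]);y=np.array([-x[1],x[0]]);d=q-O
    g=arm.read_state()["position"][:2]-O
    print("dome px",ce[i].round(1),st[i,4],"world",q.round(1),"board",round(d@x,1),round(d@y,1),"r",np.hypot(d@x,d@y).round(1),"th_s",(75*np.arctan2(-(d@x),d@y)).round(1),"dist to grasp",np.hypot(*(d-g)).round(1))
E
python3 -c "
from h import *
rows(np.arange(9,46,4));cp()"
```

```text
t 3.85 pos [519.6 100.3 189.9] F [-0.1 -0.2 -0.7]
[[4.1, 1.4, -0.1], [8.2, 2.2, -0.1], [12.3, 2.7, -0.1], [16.5, 3.1, -0.1], [20.6, 3.2, -0.1], [24.8, 3.1, -0.1], [28.9, 2.8, -0.1], [33.0, 2.3, -0.1], [37.1, 1.5, -0.1], [41.2, 0.6, -0.1]]
[[-0.0, -0.0, -0.055], [-0.0, -0.0, -0.108], [-0.0, -0.0, -0.161], [-0.0, -0.0, -0.215], [-0.0, -0.0, -0.268], [-0.0, -0.0, -0.321], [-0.0, -0.0, -0.375], [-0.0, -0.0, -0.428], [-0.0, -0.0, -0.481], [-0.0, -0.0, -0.535]]
dome px [259.  216.3] 657 world [499.9  90.8] board -5.7 74.0 r 74.3 th_s 5.8 dist to grasp 21.2
```

The centrepiece follows: it is in the groove (r 74) and 21 mm ahead of the grasp point. Continuing round the bend.

Emit:
move_arm(fingers=[0,0,0,0,0,0,0,0,0,0], travel=[[4,1.4,0],[8,2.2,0],[12,2.7,0],[16.5,3.1,0],[20.5,3.2,0],[25,3.1,0],[29,2.8,0],[33,2.3,0],[37,1.5,0],[41,0.6,0]], dr=[[0,0,-0.055],[0,0,-0.108],[0,0,-0.161],[0,0,-0.215],[0,0,-0.268],[0,0,-0.321],[0,0,-0.375],[0,0,-0.428],[0,0,-0.481],[0,0,-0.535]])

```text
clock: 4.9
position: [482.3, 83.8, 189.9]
ee_rot: [-0.465, 0.885, -0.0, 0.0]
contact_force: [-0.6, -0.1, -0.2]
gripper_width: -0.2
grasp_force: 0.1
```

```bash
python3 -c "
from h import *
rows(np.arange(49,86,4));cp()"
```

```text
t 4.9 pos [482.3  83.8 189.9] F [-0.6 -0.1 -0.2]
[[4.4, 1.1, -0.1], [8.4, 1.9, -0.1], [12.6, 2.5, -0.1], [16.7, 2.8, -0.1], [20.8, 3.0, -0.1], [25.0, 2.9, -0.1], [29.1, 2.6, -0.1], [33.3, 2.1, -0.1], [37.3, 1.3, -0.1], [41.4, 0.3, -0.1]]
[[-0.0, 0.0, -0.053], [-0.0, 0.0, -0.107], [-0.0, 0.0, -0.16], [-0.0, 0.0, -0.213], [-0.0, 0.0, -0.267], [-0.0, 0.0, -0.32], [-0.0, 0.0, -0.373], [-0.0, 0.0, -0.427], [-0.0, 0.0, -0.48], [-0.0, 0.0, -0.533]]
dome px [261.3 216.5] 659 world [469.1  66.2] board -43.3 62.2 r 75.7 th_s 45.6 dist to grasp 21.3
```

Emit:
move_arm(fingers=[0,0,0,0,0,0,0,0,0,0], travel=[[4,1.1,0],[8,1.9,0],[12.5,2.5,0],[16.5,2.8,0],[20.5,3,0],[25,2.9,0],[29,2.6,0],[33,2.1,0],[37,1.3,0],[41,0.3,0]], dr=[[0,0,-0.053],[0,0,-0.107],[0,0,-0.16],[0,0,-0.213],[0,0,-0.267],[0,0,-0.32],[0,0,-0.373],[0,0,-0.427],[0,0,-0.48],[0,0,-0.533]])

```text
clock: 5.95
position: [458.8, 50.3, 189.9]
ee_rot: [-0.681, 0.732, -0.0, 0.0]
contact_force: [0.2, 0.5, -0.0]
gripper_width: -0.4
grasp_force: 0.1
```

```bash
python3 - <<'E'
from h import *
import cv2
rows([88,91,94,97,100,103,105,107,108,108]);cp()
im=arm.get_image("wrist")[:,:,::-1]
cv2.imwrite("pics/w3b.png",np.clip(cv2.resize(im,(800,600),interpolation=cv2.INTER_CUBIC)*1.7,0,255).astype(np.uint8))
m=arm.camera_model("wrist")
f=lambda q:(np.array(q)+.5)*1.5625-.5
a=np.radians(AN);x=np.array([np.cos(a),np.sin(a)])
for r,z in((86.5,14),(63.5,14),(52.5,14),(75,8)):print(r,z,f(proj(m,[*(O-r*x),z])))
E
```

```text
t 5.95 pos [458.8  50.3 189.9] F [ 0.2  0.5 -0. ]
[[3.4, 1.1, -0.1], [6.4, 1.7, -0.1], [9.5, 2.3, -0.1], [12.6, 2.7, -0.1], [15.7, 3.0, -0.1], [18.8, 3.1, -0.1], [20.9, 3.2, -0.1], [22.9, 3.2, -0.1], [24.0, 3.1, -0.1], [24.0, 3.1, -0.1]]
[[-0.0, 0.0, -0.041], [-0.0, 0.0, -0.081], [-0.0, 0.0, -0.121], [-0.0, 0.0, -0.161], [-0.0, 0.0, -0.201], [-0.0, 0.0, -0.241], [-0.0, 0.0, -0.268], [-0.0, 0.0, -0.294], [-0.0, 0.0, -0.308], [-0.0, 0.0, -0.308]]
dome px [261.9 216.4] 653 world [456.   28.4] board -69.1 31.5 r 75.9 th_s 85.7 dist to grasp 21.6
86.5 14 [415.66586568 223.40543395]
63.5 14 [351.53405333 253.73796285]
52.5 14 [321.7588792 267.820776 ]
75 8 [384.10382354 235.77878881]
```

View pics/w3b.png

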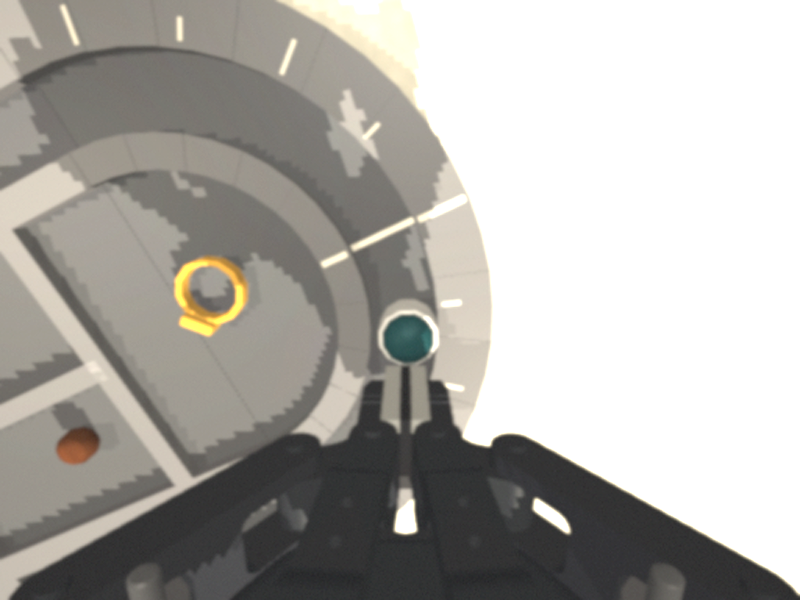

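The centrepiece at (407,337) is about 32 mm short of the mark line, which runs (323,265)–(467,199) within 1–2 mm of my prediction. Slowing down for the approach.

Emit:
move_arm(fingers=[0,0,0,0,0,0,0,0,0,0], travel=[[3.5,1.1,0],[6.5,1.7,0],[9.5,2.3,0],[12.5,2.7,0],[15.5,3,0],[18.5,3.1,0],[21,3.2,0],[23,3.2,0],[24,3.1,0],[24,3.1,0]], dr=[[0,0,-0.041],[0,0,-0.081],[0,0,-0.121],[0,0,-0.161],[0,0,-0.201],[0,0,-0.241],[0,0,-0.268],[0,0,-0.294],[0,0,-0.308],[0,0,-0.308]])

```text
clock: 7.05
position: [454.0, 26.7, 189.9]
ee_rot: [0.785, -0.62, -0.0, 0.0]
contact_force: [-0.6, 0.3, -0.2]
gripper_width: -0.1
grasp_force: 0.0
```

```bash
python3 - <<'E'
from h import *
import cv2,pickle
rows([110,112,114,116,117,118,119,120,121]);cp()
m=arm.camera_model("wrist");im=arm.get_image("wrist")[:,:,::-1];pickle.dump(m,open("w4.pkl","wb"))
cv2.imwrite("pics/w4.png",im)
cv2.imwrite("pics/w4b.png",np.clip(cv2.resize(im[100:250,150:350],(800,600),interpolation=cv2.INTER_CUBIC)*1.7,0,255).astype(np.uint8))
E
```

```text
t 7.05 pos [454.   26.7 189.9] F [-0.6  0.3 -0.2]
[[2.1, 0.6, -0.1], [4.1, 1.1, -0.1], [6.1, 1.5, -0.1], [8.2, 1.9, -0.1], [9.2, 2.0, -0.1], [10.2, 2.2, -0.1], [11.3, 2.3, -0.1], [12.3, 2.4, -0.1], [13.3, 2.5, -0.1]]
[[0.0, -0.0, -0.029], [0.0, -0.0, -0.055], [0.0, -0.0, -0.082], [0.0, -0.0, -0.109], [0.0, -0.0, -0.122], [0.0, -0.0, -0.135], [0.0, -0.0, -0.149], [0.0, -0.0, -0.162], [0.0, -0.0, -0.175]]
dome px [261.4 216.4] 647 world [458.1   4.8] board -75.6 8.8 r 76.1 th_s 109.1 dist to grasp 22.2
```

View pics/w4b.png

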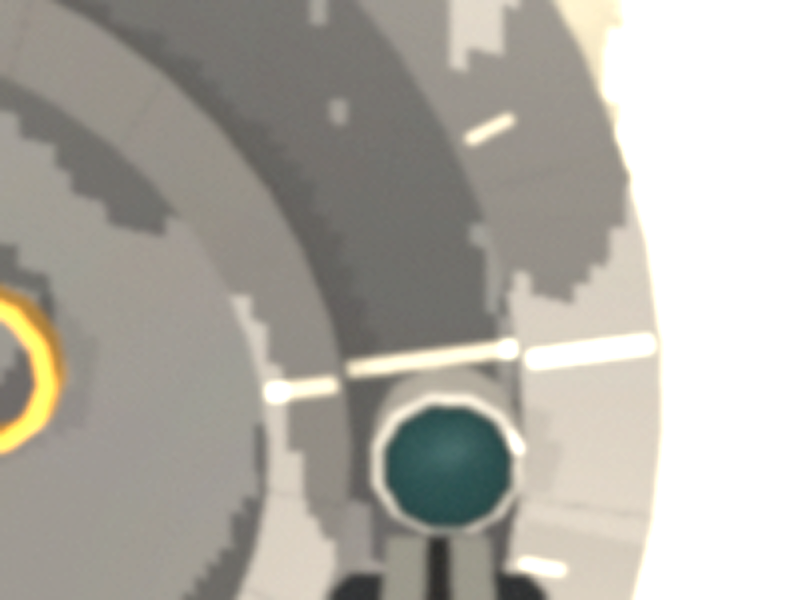

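The mark line on the groove floor runs (350,369)–(510,348), with rim ends at (275,392) and (652,344). The cup's rim is centred at (447,463), still short of the mark.

```bash
python3 - <<'E'
from h import *
import pickle
m=pickle.load(open("w4.pkl","rb"));f=lambda u,v:(150+(u+.5)/4-.5,100+(v+.5)/4-.5)
a=np.radians(AN);x=np.array([np.cos(a),np.sin(a)]);y=np.array([-x[1],x[0]])
for n,u,v,z in(("floor mid",430,358.5,8),("fl in",350,369,8),("fl out",510,348,8),("rim in",275,392,14),("rim out",652,344,14),("cup rim",447,463,21),("dome",447,465,23.5)):
    q=ray(m,f(u,v),z)[:2]-O;print(n,(q@x).round(1),(q@y).round(1))
E
```

```text
floor mid -74.6 -1.0
fl in -63.6 -1.0
fl out -85.6 -1.1
rim in -54.0 -0.9
rim out -103.8 -0.9
cup rim -75.5 9.3
dome -75.6 8.6
```

The mark lies at y=-1.0 and the cup at y≈9.0, so about 10 mm remain.

Emit:
move_arm(fingers=[0,0,0,0,0,0,0,0], travel=[[2,0.6,0],[4,1.1,0],[6,1.5,0],[8,1.9,0],[9,2,0],[10,2.2,0],[10,2.2,0],[10,2.2,0]], dr=[[0,0,-0.029],[0,0,-0.055],[0,0,-0.082],[0,0,-0.109],[0,0,-0.122],[0,0,-0.135],[0,0,-0.135],[0,0,-0.135]])

```text
clock: 7.95
position: [454.1, 16.4, 189.9]
ee_rot: [0.825, -0.565, -0.0, 0.0]
contact_force: [0.3, 0.3, -0.1]
gripper_width: -0.0
grasp_force: 0.0
```

Emit:
move_arm(fingers=[0,0,0,0,0,0,0,0,0,0], travel=[[-2,0,0],[-5,0,0],[-8,0,0],[-8,0,-10],[-8,0,-30],[-8,0,-60],[-8,0,-90],[-8,0,-110],[-8,0,-120],[-8,0,-120]], dr=[[0,0,0],[0,0,0],[0,0,0],[0,0,0],[0,0,0],[0,0,0],[0,0,0],[0,0,0],[0,0,0],[0,0,0]])

```text
clock: 8.95
position: [451.4, 23.9, 311.4]
ee_rot: [0.825, -0.565, 0.001, -0.002]
contact_force: [-0.8, -0.1, -1.2]
gripper_width: -0.2
grasp_force: 0.0
```

```bash
python3 - <<'E'
from h import *
import cv2,pickle
cp()
m=arm.camera_model("wrist");im=arm.get_image("wrist")[:,:,::-1];pickle.dump(m,open("w5.pkl","wb"))
cv2.imwrite("pics/w5.png",im)
a=np.radians(AN);x=np.array([np.cos(a),np.sin(a)]);y=np.array([-x[1],x[0]])
u,v=proj(m,[*(O-75*x-y),14]).astype(int)-[100,75];u=max(u,0);v=max(v,0);print(u,v)
cv2.imwrite("pics/w5b.png",np.clip(cv2.resize(im[v:v+150,u:u+200],(800,600),interpolation=cv2.INTER_CUBIC)*1.7,0,255).astype(np.uint8))
E
```

```text
dome px [262.1 158. ] 177 world [460.6  -4.1] board -76.4 -0.4 r 76.4 th_s 118.2 dist to grasp 29.5
159 80
```

View pics/w5b.png

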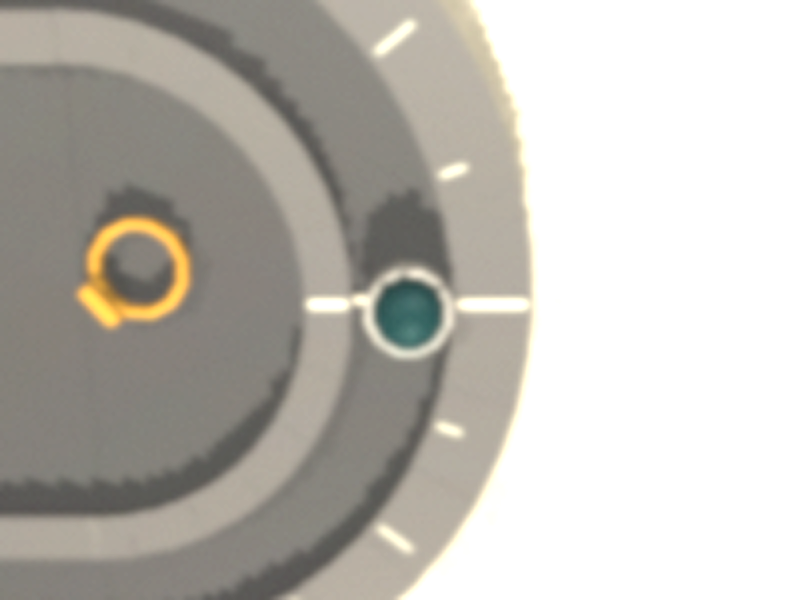

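The cup at (408,312) sits on the mark line (row 304). The remaining offset is about 0.6 mm once the cup's height is allowed for. The arm is clear, so I'm handing in.

```bash
python3 -c "
from bench import arm
print(arm.job_done())"
```

```text
the job is handed in; nothing more can be done
None
```

I pushed the centrepiece round the bend and left it within about 1 mm of the centre mark by the last wrist picture. The job is handed in at about 9 s with the arm clear; no verdict was returned, and I did not re-measure the bystanders.

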